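# Swap the board in the test jig onto its presence switch

## Robot

A 7-joint arm with a two-finger parallel gripper is mounted at the origin on the work surface. World frame = base frame: x ahead of the robot, y to its left, z up, the work surface at z = 0. Lengths are in m, angles in rad, forces in N, time in s.
With the tool pointing down it reaches from about 0.4 to 0.85 m from the base axis. Payload 10.4 kg.
Tool frame: the origin (TCP) lies on the centre line of the jaws, within the pads' length; the fingertips stand 17 mm ahead of it and the grasp point (between the pads) lies 2 mm behind it (env.tip_reach is the distance from the TCP to the fingertips, in m); z points along the fingers, y is the line along which they close (so a half turn about z gives the same grasp; the last joint's range is limited). The gripper opens to 85 mm and grips with 20 to 120 N. Pads are 22 mm wide; open, the fingers measure 114 mm over their backs; the gripper's body (76 mm by 85 mm) begins 54 mm behind the grasp point. The pads swing forward as they close: fully open they stand 13 mm farther back than shut.
Start: joints at [-1.127, 0.332, -0.065, 1.46, 0.022, 1.35, -0.088], TCP at [0.281, 0.558, 0.225] pointing down, gripper open.
Joint ranges: [-2.6, 2.6], [-0.5, 2.12], [-1.47, 1.34], [0.16, 2.42], [-1.27, 4.41], [0.06, 2.06], [-2.6, 2.6]. Speed limits (rad/s): [2.22, 2.22, 2.79, 2.79, 3.14, 3.14, 3.14].

## Interface

Orientations are given as [roll, pitch, yaw] about the fixed x, y, z axes, in that order (R = Rz(yaw) Ry(pitch) Rx(roll)).
In Python, from cell import monitor, camera, camera_model, job, env gives the robot as it stands.
- The arm moves only by the tool arm_command, never from a script. Its arguments are lists of equal length, an entry for each row: "linear": the shift along the tool's x, y, z in m, a list of three; "angular": the turn, a rotation vector about the tool's x, y, z in degrees, a list of three; "jaw": the finger opening in m, from 0 to 0.0854. A call has 1 to 12 rows; each row is the pose to reach, as a shift and turn from the pose commanded when the call began, along the tool's axes at that moment; what a row does not reach only later rows make up. A row lasts 1/8 s, in which the tool goes at most 62.5 mm and 10.7 degrees, less where a joint would pass 70% of its speed; a pose out of reach is approached as far as the arm can. A call with a gripper value outside its range is refused whole. The fingers move at their own pace and stop on an object; "squeeze" is the grip in N (left out, the last holds). Time passes only in rows, so rows that repeat a pose let the fingers close. It gives the time, the measured TCP pose, the force, the opening and the grip force at its end, in the units of the state.
- monitor.observe(): the state, without advancing time (a new reading comes with each control period).
- camera(name): name is "side" or "top"; returns the picture (384x512x3 uint8, red, green, blue); there is no depth.
- camera_model(name): a dict with "fx", "fy", "cx", "cy" (pixels), "dist_coeffs" ([k1, k2, p1, p2, k3] as OpenCV has them; the pictures are not rectified), "R" (3x3) and "t" (3): a world point X has camera coordinates R X + t. Camera axes: x right, y down, z forward; pixel columns grow to the right and rows downward; lengths in m; the calibration is good to about 2 mm. A picture is of the moment at which its call begins. camera_model takes no time and is no camera call.
- job.finish_job(): hands the job in; it is judged then, once.
The state is a dict: "t": time; "joints": joint angles; "qd": joint speeds; "joint_torque": joint torques, N m; "ee_pos": TCP position; "orientation": TCP orientation; "ft_force": force on the tool from outside, world axes, zero at the start; "ft_torque": the same for the moment, N m; "finger_gap": finger opening in m; "grip_force": force on a finger pad.
Only numpy, scipy, OpenCV 4.12 (cv2) and the standard library are available. Lean on these libraries where they do the work, as an engineer would, in place of code of your own. Each camera call takes 0.05 s, during which the arm holds its last target. There are 200 camera calls.

## Task

Take the green tested board out of the test jig, backing it out from under the lips, and lay it flat and wholly on the blue mat. Then slide the amber board into the jig, gold edge first, under the lips and fully home against the stops, so that its edge keeps the presence switch lever pressed, and let go. Do not drop or tip the boards, and leave the other things where they stand.

Things in the scene. Friction and masses are not known exactly. Their poses are not given: they have to be found in the camera images.
- jig: test jig fixed on the bench: aluminium block, x from -95 to +115, y from -62 to +62 mm about its origin, which lies on the bench. Its flat top, the bed, is 22 mm above the bench. Boards lie on the bed and slide home along the jig's +x, gold edge first; a board fully home has its origin at x = 15 mm, y = 0. The -x end has a yellow mark
- jig_stop (a point): middle of the plane of the two blue stop faces, x = +75 mm of the jig, at bed height. A blue lip on each stop block reaches 20 mm forward (to x = 55) at 27 to 47 mm either side of the middle; underside 9 mm above the bed, top 14 mm. A board must be 20 mm or more back from home to be lifted out or set in. The black switch body behind is 42 mm above the bench
- jig_mouth (a point): point on the bed at x = -10, y = 0 of the jig, where the two black side guides begin: 8 mm high, inner faces at y = +-46 mm (4 mm to spare each side of a board), running from here to the stops; ahead of it, to x = -34 mm, they flare outward
- lever (a joint): the jig's presence switch lever: orange arm with red roller between the stop blocks, turning level about a pin at x = 83, y = -24 mm of the jig. 0 rad: sprung out, roller 14 mm in front of the stop faces; about 0.33 with a board's edge against the stops; 0.45 its limit. A light spring (0.4 N at the roller, less than the friction under a board) pushes it out
- lever_tip (a point): centre of the red roller (10 mm diameter, 11 mm high) at the end of the lever, 6.5 mm above the bed
- old_board: the tested board: green, dark heat sink, at first home in the jig under the lips. Loose, 120 (its x) x 84 (its y) x 5 mm, about 0.3 kg. Origin: centre of the underside; z up. Held by its heat sink (see the grip point). Gold contact strip along its +x edge. Other parts stand up to 25 mm high in the 26 mm at the -x end and up to 15 mm high in a row at x = 30 mm
- new_board: the next board: amber, bright heat sink, at first lying on the bench. Loose, 120 (its x) x 84 (its y) x 5 mm, about 0.3 kg. Origin: centre of the underside; z up. Held by its heat sink (see the grip point). Gold contact strip along its +x edge. Other parts stand up to 25 mm high in the 26 mm at the -x end and up to 15 mm high in a row at x = 30 mm
- old_board_grip (a point): centre line of the green board's heat sink, at the board's x = -10, y = 0, 30 mm above its underside. The sink is a flat-sided fixed block, 46 mm along x, 16 mm along y, its top 45 mm above the underside; pinch it across its 16 mm. Nothing else stands beside it
- new_board_grip (a point): centre line of the amber board's heat sink, at the board's x = -10, y = 0, 30 mm above its underside. The sink is a flat-sided fixed block, 46 mm along x, 16 mm along y, its top 45 mm above the underside; pinch it across its 16 mm. Nothing else stands beside it
- new_board_edge (a point): middle of the amber board's gold edge (x = +60 mm of the board, 2.5 mm above its underside)
- mat: thin blue mat fixed on the bench, 190 (its x) x 120 (its y) x 3 mm; origin at the centre of its underside. The ferrite block stands near its +x end and takes up its x from about 53 mm on; the rest has just room for a board laid lengthwise, either way round
- ferrite: bystander: black ferrite transformer with a yellow winding, 26 x 34 x 26 mm, standing on the mat near its +x end; origin at the centre of its underside
- cleaner: bystander: white cleaner bottle with a red cap, 42 mm diameter, 150 mm tall, standing; origin at the centre of its underside
- flux: bystander: amber glass jar with a green cap, 40 mm diameter, 42 mm tall; origin at the centre of its underside
- solder: bystander: metal solder reel, 48 mm diameter, 32 mm tall, standing on its end; origin at the centre of its underside
- driver: bystander: red-handled screwdriver lying down along its x, 150 mm long
- capacitor: bystander: black capacitor can, 30 mm diameter, 40 mm tall, standing a little way beyond the amber board's gold edge; origin at the centre of its underside
- meter: bystander: green multimeter lying flat, 72 x 140 x 39 mm; origin at the centre of its underside
- old_corner0 (a point): +x +y corner of the green board's underside
- old_corner1 (a point): +x -y corner of the green board's underside
- old_corner2 (a point): -x -y corner of the green board's underside
- old_corner3 (a point): -x +y corner of the green board's underside
Not all that is in view belongs to the job. Leave any purple or red look-alike of the new_board alone. Leave any purple look-alike of the jig alone.

How it is judged:
By the outcome, as a careful person would: the job done as asked, in the order asked, and still so for the second after the job is handed in, with the robot touching nothing.
It also fails if it takes over 58 s, if anything falls off the work surface, if the arm or the gripper's body presses on something with over 40 N, if the wrist force passes 120 N, or if a joint passes its speed limit or range.

## Working session

There is one attempt and no reset: what is moved stays moved. The work goes in short steps, Python scripts to look and compute and a tool call to move; the robot and the scene stay as the last step left them, time stands still between calls to the robot, and variables do not carry over. Pictures are saved under pics/ and viewed, at most 10 in all, crops included, and the job is handed in when it is done.

Besides the shell and the picture viewer there is one more tool, called after "Emit:" by a JSON object that holds its "api" and its "payload". arm_command: Moves the arm, as the interface text tells. Its arguments: {"type":"object","properties":{"linear":{"type":"array"},"angular":{"type":"array"},"jaw":{"type":"array"},"squeeze":{"type":"number"}},"required":["linear","angular","jaw"]}

```bash
mkdir -p pics; ls; python3 - <<'E'
from cell import monitor, camera, camera_model, job, env
import cv2
for n in("side","top"):
    im=camera(n); cv2.imwrite(f"pics/{n}0.png",cv2.resize(im[...,::-1],(800,600),interpolation=cv2.INTER_CUBIC)); cv2.imwrite(f"/tmp/{n}0.png",im[...,::-1])
    print(n,camera_model(n))
s=monitor.observe();print(s)
E
```

```text
pics
side {'fx': 419.73368813100706, 'fy': 419.73368813100706, 'cx': 251.1453091950431, 'cy': 194.19417438528436, 'dist_coeffs': array([-0.04362227,  0.        ,  0.        ,  0.        ,  0.        ]), 'R': array([[ 0.8828018 , -0.46960765, -0.01138555],
       [-0.28079827, -0.50812379, -0.81422512],
       [ 0.37658108,  0.72199644, -0.58043762]]), 't': array([-0.4816238 ,  0.20469811,  0.91113088])}
top {'fx': 441.39011465089396, 'fy': 441.39011465089396, 'cx': 254.80978769291914, 'cy': 196.239957107046, 'dist_coeffs': array([-0.02510109,  0.        ,  0.        ,  0.        ,  0.        ]), 'R': array([[ 0.02117816, -0.99976119,  0.00539032],
       [-0.98836492, -0.0217484 , -0.15053837],
       [ 0.15061965, -0.00213948, -0.98858947]]), 't': array([-0.01719891,  0.53777926,  1.28573676])}
{'t': 0.1, 'joints': array([-1.12657094,  0.33282208, -0.06468845,  1.460849  ,  0.02160147,
        1.34989282, -0.08851422]), 'qd': array([ 0.0001079 ,  0.00048077, -0.00018124, -0.00152515,  0.00026876,
        0.00030736, -0.00010209]), 'joint_torque': array([ 8.53588626e-04, -6.26745844e+01,  4.86775883e-02, -3.92429817e+01,
        1.62541552e-02,  6.95468814e-03, -1.37710788e-05]), 'ee_pos': array([0.28114083, 0.55781957, 0.22469107]), 'orientation': array([-3.14031828e+00,  6.20226483e-05,  2.67476152e+00]), 'ft_force': array([ 0.54449144, -0.02470695,  0.31300325]), 'ft_torque': array([-0.0038516 , -0.00400923, -0.0176954 ]), 'grip_force': 0.0, 'finger_gap': 0.08517370521944065}
```

View pics/top0.png

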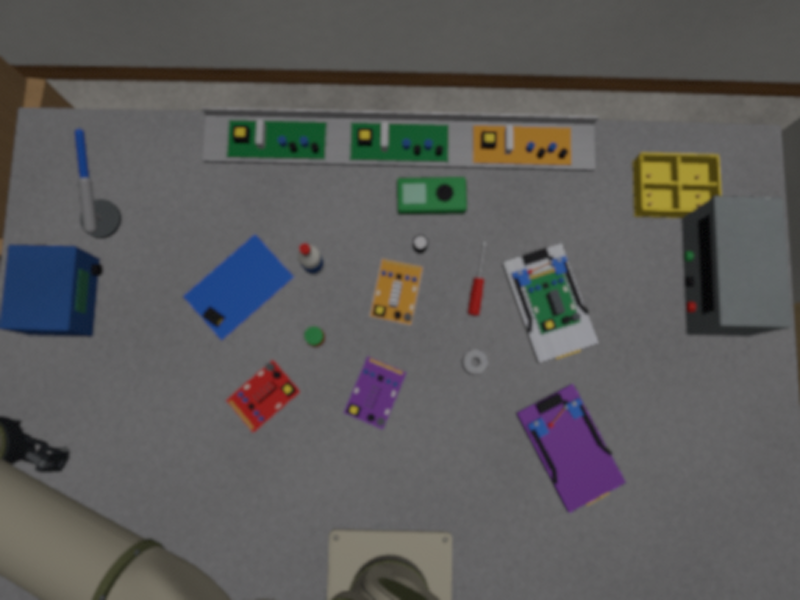

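View pics/side0.png

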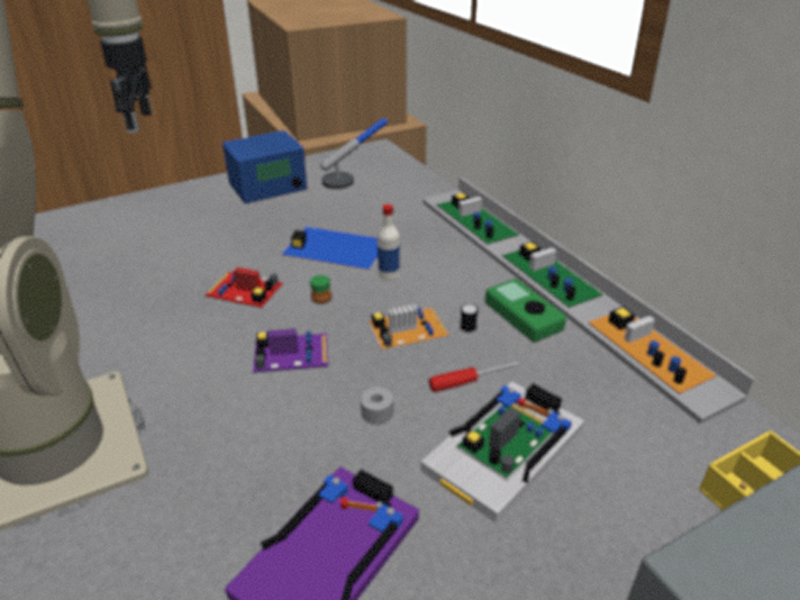

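The top view shows the real jig (white, yellow mark) at about (550,300) with the green board, and the purple jig at (570,445). There are three amber candidates:
- The bench board at (397,292) has a bright sink and the capacitor beyond its edge at (420,243). This one fits the description.
- The rack board at (520,145) is not on the bench.
- The purple (375,392) and red (263,395) boards are look-alikes.

The mat is at (238,287), with the ferrite at (213,316).

```bash
cat > h.py <<'E'
import numpy as np, cv2
from cell import monitor, camera, camera_model
def ray(n,uv):
    m=camera_model(n);K=np.array([[m['fx'],0,m['cx']],[0,m['fy'],m['cy']],[0,0,1]])
    p=cv2.undistortPoints(np.array(uv,float).reshape(-1,1,2),K,m['dist_coeffs'])[:,0]
    d=np.c_[p,np.ones(len(p))]@m['R']; return -m['R'].T@m['t'],d
def onplane(n,uv,z):
    c,d=ray(n,uv); return c+d*((z-c[2])/d[:,2])[:,None]
def proj(n,X):
    m=camera_model(n);K=np.array([[m['fx'],0,m['cx']],[0,m['fy'],m['cy']],[0,0,1]])
    return cv2.projectPoints(np.array(X,float).reshape(-1,1,3),cv2.Rodrigues(m['R'])[0],m['t'],K,m['dist_coeffs'])[0][:,0]
def hsv(im): return cv2.cvtColor(im,cv2.COLOR_RGB2HSV)
def mask(im,lo,hi,box=None):
    k=cv2.inRange(hsv(im),np.array(lo),np.array(hi)); 
    if box: z=np.zeros_like(k);x0,y0,x1,y1=box;z[y0:y1,x0:x1]=k[y0:y1,x0:x1];k=z
    return k
def big(k):
    c,_=cv2.findContours(k,cv2.RETR_EXTERNAL,cv2.CHAIN_APPROX_NONE); return max(c,key=cv2.contourArea)[:,0]
def rect(n,k,z):
    P=onplane(n,big(k),z)[:,:2]; r=cv2.minAreaRect((P*1000).astype(np.float32)); return r
E
cat > /tmp/a.py <<'E'
from h import *
im=cv2.imread('/tmp/top0.png')[...,::-1].copy()
def crop(x0,y0,x1,y1): return cv2.resize(im[y0:y1,x0:x1,::-1],(400,400),interpolation=cv2.INTER_CUBIC)
cv2.imwrite('pics/crop.png',np.hstack([crop(310,145,400,235),crop(225,148,295,218)]))
print('mat',rect('top',mask(im,(105,120,60),(125,255,255),(110,140,195,225)),.003))
print('amber',rect('top',mask(im,(8,120,120),(30,255,255),(230,160,280,212)),.005))
print('green',rect('top',mask(im,(50,100,30),(85,255,255),(320,165,385,220)),.027))
print('white',rect('top',mask(im,(0,0,165),(180,40,255),(315,150,390,235)),.022))
print('yel',onplane('top',[big(mask(im,(20,100,120),(35,255,255),(340,222,390,235))).mean(0)],.02))
E
PYTHONPATH=. python3 /tmp/a.py
```

```text
Traceback (most recent call last):
  File "h.py", line 1, in <module>
    import numpy as np, cv2
ModuleNotFoundError: No module named 'cv2'
```

```bash
cp /tmp/a.py a.py; python3 - < a.py
```

```text
mat ((578.651611328125, 313.8917541503906), (117.84403228759766, 187.7417449951172), 43.587703704833984)
amber ((574.7552490234375, 0.003475189208984375), (79.46356201171875, 115.31267547607422), 79.57681274414062)
green ((558.4771118164062, -302.9985046386719), (104.54082489013672, 76.40890502929688), 17.51462173461914)Traceback (most recent call last):
  File "<stdin>", line 8, in <module>
  File "h.py", line 20, in rect
    P=onplane(n,big(k),z)[:,:2]; r=cv2.minAreaRect((P*1000).astype(np.float32)); return r
                ~~~^^^
  File "h.py", line 18, in big
    c,_=cv2.findContours(k,cv2.RETR_EXTERNAL,cv2.CHAIN_APPROX_NONE); return max(c,key=cv2.contourArea)[:,0]
                                                                            ~~~^^^^^^^^^^^^^^^^^^^^^^^
ValueError: max() iterable argument is empty
```

View pics/crop.png

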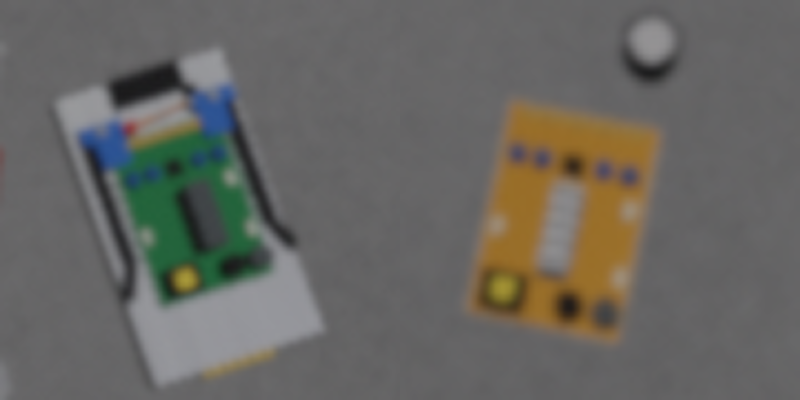

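The crop confirms the choice. On the left is the aluminium jig, with the green board's dark sink at (203,215) and its gold edge up under the blue lips. On the right is the amber board, with its bright sink at (562,228), gold edge at the top and the capacitor beyond it at (650,45).

```bash
python3 - <<'E'
from h import *
im=cv2.imread('/tmp/top0.png')[...,::-1].copy()
L=lambda p:np.array(p)/4.444+[310,145]; 
Rr=lambda p:np.array(p)/5.714+[225,148]
j=onplane('top',L([(55,102),(218,48),(325,330),(158,386)]),.022)[:,:2]*1000
e=[np.diff(j[[a,(a+1)%4]],axis=0)[0] for a in range(4)]
print('jig',j.round(),j.mean(0),[(np.linalg.norm(v).round(1),np.degrees(np.arctan2(v[1],v[0])).round(1)) for v in e])
h=hsv(im); sub=h[148:235,312:388]; print(np.percentile(sub[...,2],[20,50,80,95]))
for n,p,z in(('sinkG',L([(203,215)]),.067),('sinkA',Rr([(564,228)]),.045),('gedge',L([(163,305),(272,268)]),.027),('cap',Rr([(652,42)]),.04)): print(n,onplane('top',p,z)[:,:2]*1000)
m=mask(im,(0,0,110),(180,60,255),(315,150,390,235));m=cv2.morphologyEx(m,cv2.MORPH_OPEN,np.ones((3,3)));print('white',rect('top',m,.022))
print('amberpix',onplane('top',Rr([(512,100),(662,130),(620,342),(468,312)]),.005)[:,:2]*1000)
f=mask(im,(0,0,0),(180,255,60),(120,190,150,212));print('ferr',onplane('top',[big(f).mean(0)],.02)*1000)
for n in('side','top'):pass
# sinks in side view
si=cv2.imread('/tmp/side0.png')
cv2.imwrite('pics/crop2.png',np.hstack([cv2.resize(si[235:340,260:380],(400,350),interpolation=cv2.INTER_CUBIC),cv2.resize(si[180:232,230:290],(400,350),interpolation=cv2.INTER_CUBIC)]))
E
```

```text
jig [[ 634. -212.]
 [ 675. -326.]
 [ 479. -397.]
 [ 438. -282.]] [ 556.3581529 -304.1079896] [(np.float64(121.2), np.float64(-70.2)), (np.float64(208.3), np.float64(-160.2)), (np.float64(121.8), np.float64(109.5)), (np.float64(207.5), np.float64(19.6))]
[ 99. 103. 120. 154.]
sinkG [[ 549.13453797 -303.41226084]]
sinkA [[ 567.30808292 -212.27213233]]
gedge [[ 493.02229043 -284.62817285]
 [ 520.05302381 -359.62248845]]
cap [[ 670.21165162 -260.52468087]]
white ((495.79010009765625, -325.279296875), (83.00083923339844, 126.35442352294922), 19.581140518188477)
amberpix [[ 644.71196724 -190.39052198]
 [ 629.83665484 -272.46662882]
 [ 512.62922998 -248.78714195]
 [ 527.16549032 -166.68120426]]
ferr [[514.37150204 355.47185056  20.        ]]
```

View pics/crop2.png

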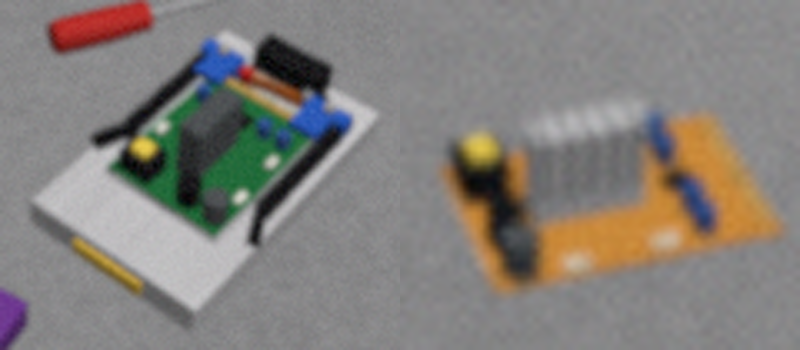

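The side crop shows the same jig (corners at (33,205), (193,312), (378,115)) and the amber board with its finned sink.

```bash
python3 - <<'E'
from h import *
Rr=lambda p:(np.array(p)-[400,0])/5.714+[225,148]
S=lambda p:np.array(p)/3.3333+[260,235]
A=lambda p:(np.array(p)-[400,0])/[6.667,6.731]+[230,180]
o=lambda n,p,z:(onplane(n,p,z)[:,:2]*1000).round(1)
j=o('side',S([(33,203),(193,312),(378,115)]),.022);print('jigside',j, (j[0]+j[2])/2,'ang',[np.degrees(np.arctan2(*(v[::-1]))) for v in(j[2]-j[1],j[0]-j[1])])
print('sinkG side top corners',o('side',S([(213,80),(243,96),(180,127),(212,142)]),.067), o('side',S([(213,80),(243,96),(180,127),(212,142)]),.067).mean(0))
a=o('top',Rr([(512,100),(662,130),(620,342),(468,312)]),.005);print('amb top',a,a.mean(0),np.degrees(np.arctan2(*((a[0]+a[1]-a[2]-a[3])[::-1]))))
b=o('side',A([(710,115),(783,232),(500,290),(440,170)]),.005);print('amb side',b,b.mean(0),np.degrees(np.arctan2(*((b[0]+b[1]-b[2]-b[3])[::-1]))))
s=o('top',Rr([(570,180),(553,276)]),.045);print('sinkA',s,s.mean(0),np.degrees(np.arctan2(*((s[0]-s[1])[::-1]))))
s=o('side',A([(526,120),(630,95),(650,108),(535,137)]),.045);print('sinkA side',s,s.mean(0))
print('cap',o('top',Rr([(652,42)]),.04))
R=cv2.boxPoints(((578.65,313.89),(118,188),43.59));print('mat',R)
E
```

```text
jigside [[ 438.  -284.6]
 [ 477.6 -397.7]
 [ 673.9 -329.3]] [ 555.95 -306.95] ang [np.float64(19.210700044197452), np.float64(109.29681556928877)]
sinkG side top corners [[ 567.4 -285.9]
 [ 575.4 -306.5]
 [ 525.9 -309.3]
 [ 535.7 -328.7]] [ 551.1 -307.6]
amb top [[639.8  28.2]
 [624.9 -53.9]
 [507.9 -33.2]
 [522.4  49.1]] [573.75  -2.45] -10.063747527175824
amb side [[639.2  25.8]
 [624.4 -55.2]
 [510.2 -33. ]
 [523.7  46.3]] [574.375  -4.025] -10.530773297883393
sinkA [[588.4  -4.3]
 [537.    3.5]] [ 5.627e+02 -4.000e-01] -8.628856063024925
sinkA side [[545.2  10.7]
 [589.1   5.6]
 [591.7  -5.8]
 [543.1  -0.8]] [567.275   2.425]
cap [[665.3 -46.5]]
mat [[471.1044  341.2934 ]
 [600.7292  205.12645]
 [686.1957  286.48663]
 [556.57086 422.65356]]
```

```bash
cat >> h.py <<'E'
from scipy.spatial.transform import Rotation as Ro
def go(x,y,z,yaw):
    "tool-axis shift (m) and turn (deg) from measured pose to world target (m, deg)"
    s=monitor.observe();R=Ro.from_euler('xyz',s['orientation']);T=Ro.from_euler('xyz',[180,0,yaw],degrees=True)
    print('t',s['t'],'pos',s['ee_pos'].round(4),'yaw',np.degrees(s['orientation'][2]).round(2),'j7',s['joints'][6].round(2))
    print('lin',R.inv().apply(np.array([x,y,z])-s['ee_pos']).round(4),'ang',(R.inv()*T).as_rotvec(degrees=True).round(2))
E
python3 - <<'E'
from h import *
print(onplane('top',[(200,168)],.0),onplane('top',[(195,159)],.15))
go(.5515,-.307,.20,19.5)
E
```

```text
[[0.62981144 0.16765529 0.        ]] [[0.62280141 0.1637369  0.15      ]]
t 0.1 pos [0.2811 0.5578 0.2247] yaw 153.25 j7 -0.09
lin [-0.6306 -0.6506  0.0256] ang [-3.0000e-02  9.0000e-02  1.3375e+02]
```

Emit:
{"api": "arm_command", "payload": {"linear": [[-0.63, -0.65, 0.025], [-0.63, -0.65, 0.025], [-0.63, -0.65, 0.025], [-0.63, -0.65, 0.025], [-0.63, -0.65, 0.025], [-0.63, -0.65, 0.025], [-0.63, -0.65, 0.025], [-0.63, -0.65, 0.025], [-0.63, -0.65, 0.025], [-0.63, -0.65, 0.025], [-0.63, -0.65, 0.025], [-0.63, -0.65, 0.025]], "angular": [[0, 0, 133.7], [0, 0, 133.7], [0, 0, 133.7], [0, 0, 133.7], [0, 0, 133.7], [0, 0, 133.7], [0, 0, 133.7], [0, 0, 133.7], [0, 0, 133.7], [0, 0, 133.7], [0, 0, 133.7], [0, 0, 133.7]], "jaw": [0.06, 0.06, 0.06, 0.06, 0.06, 0.06, 0.06, 0.06, 0.06, 0.06, 0.06, 0.06], "squeeze": 50}}

```text
t: 1.6
ee_pos: [0.5051, -0.1593, 0.2047]
orientation: [-3.142, -0.001, 0.419]
ft_force: [0.7, 0.9, 0.1]
finger_gap: 0.0599
grip_force: 0.0
```

```bash
python3 - <<'E'
from h import *
go(.5515,-.307,.15,19.5)
E
```

```text
t 1.6 pos [ 0.5051 -0.1593  0.2047] yaw 24.01 j7 -0.85
lin [-0.0178  0.1538  0.0546] ang [-0.01 -0.03  4.51]
```

Emit:
{"api": "arm_command", "payload": {"linear": [[-0.018, 0.154, 0.055], [-0.018, 0.154, 0.055], [-0.018, 0.154, 0.055], [-0.018, 0.154, 0.055], [-0.018, 0.154, 0.055], [-0.018, 0.154, 0.055]], "angular": [[0, 0, 4.5], [0, 0, 4.5], [0, 0, 4.5], [0, 0, 4.5], [0, 0, 4.5], [0, 0, 4.5]], "jaw": [0.06, 0.06, 0.06, 0.06, 0.06, 0.06]}}

```text
t: 2.35
ee_pos: [0.5525, -0.3038, 0.1502]
orientation: [-3.141, -0.001, 0.348]
ft_force: [-0.2, 0.2, 0.5]
finger_gap: 0.0602
grip_force: 0.0
```

```bash
python3 - <<'E'
from h import *
go(.5515,-.307,.05,19.5)
a=camera('side');b=camera('top')
cv2.imwrite('pics/c3.png',np.hstack([cv2.resize(a[200:340,250:390,::-1],(400,400),interpolation=cv2.INTER_CUBIC),cv2.resize(b[130:250,300:420,::-1],(400,400),interpolation=cv2.INTER_CUBIC)]))
E
```

```text
t 2.35 pos [ 0.5525 -0.3038  0.1502] yaw 19.94 j7 -0.56
lin [-0.0022  0.0027  0.1002] ang [-0.02 -0.07  0.44]
```

View pics/c3.png

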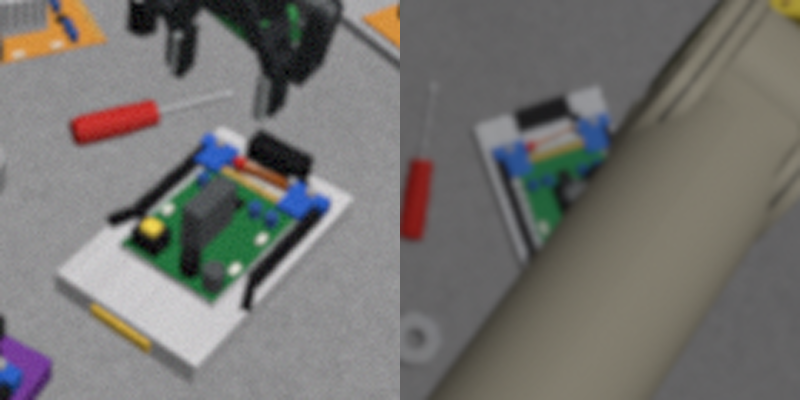

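The side crop shows the open fingers at (180,60) and (268,95), above and behind the dark sink at (205,215). The arm hides the jig in the top view, so I descend to straddle the sink.

Emit:
{"api": "arm_command", "payload": {"linear": [[-0.002, 0.003, 0.04], [-0.002, 0.003, 0.07], [-0.002, 0.003, 0.095], [-0.002, 0.003, 0.1], [-0.002, 0.003, 0.1]], "angular": [[0, 0, 0], [0, 0, 0], [0, 0, 0], [0, 0, 0], [0, 0, 0]], "jaw": [0.06, 0.06, 0.06, 0.06, 0.06]}}

```text
t: 3.08
ee_pos: [0.5516, -0.3085, 0.0505]
orientation: [3.141, -0.001, 0.347]
ft_force: [-0.5, -1.2, -0.1]
finger_gap: 0.0601
grip_force: 0.0
```

```bash
python3 - <<'E'
from h import *
go(.5515,-.307,.05,19.5)
a=camera('side')
cv2.imwrite('pics/c4.png',cv2.resize(a[210:330,255:375,::-1],(600,600),interpolation=cv2.INTER_CUBIC))
E
```

```text
t 3.075 pos [ 0.5516 -0.3085  0.0505] yaw 19.87 j7 -0.5
lin [ 0.0004 -0.0014  0.0005] ang [ 0.02 -0.04  0.37]
```

View pics/c4.png

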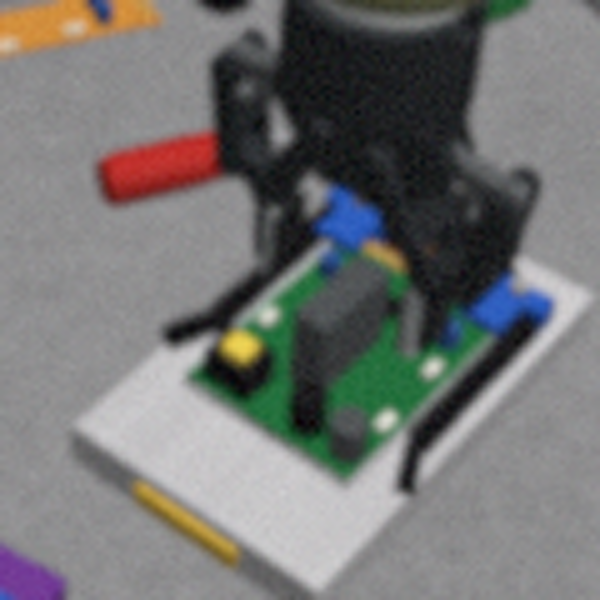

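```bash
python3 - <<'E'
from h import *
c,s=np.cos(np.radians(19.9)),np.sin(np.radians(19.9));p=np.array([.5516,-.3085])
f=lambda X:((proj('side',X)-[255,210])*5+2).round()
print('tips', f([[*(p+[-s*d,c*d]),.038] for d in(.03,-.03)]))
print('sinktop ctr if at tcp',f([[*p,.067]]), f([[*(p+[c*a-s*b,s*a+c*b]),.067] for a in(-.023,.023) for b in(.008,-.008)]))
E
```

```text
tips [[282. 309.]
 [402. 379.]]
sinktop ctr if at tcp [[348. 294.]] [[299. 316.]
 [332. 335.]
 [363. 255.]
 [395. 273.]]
```

The fingers straddle the sink, whose top corners at (300,315) and (390,275) match the projection to within about 3 mm. I close and back out.

Emit:
{"api": "arm_command", "payload": {"linear": [[0, 0, 0], [0, 0, 0], [0, 0, 0], [0, 0, 0], [0, 0, 0], [0, 0, 0]], "angular": [[0, 0, 0], [0, 0, 0], [0, 0, 0], [0, 0, 0], [0, 0, 0], [0, 0, 0]], "jaw": [0.03, 0.01, 0.01, 0.01, 0.01, 0.01], "squeeze": 50}}

```text
t: 3.88
ee_pos: [0.5514, -0.3087, 0.0503]
orientation: [3.141, -0.001, 0.346]
ft_force: [-1.3, 0.7, 6.1]
finger_gap: 0.0145
grip_force: 50.4
```

Emit:
{"api": "arm_command", "payload": {"linear": [[-0.005, 0, 0], [-0.012, 0, 0], [-0.02, 0, 0], [-0.028, 0, 0], [-0.036, 0, 0], [-0.042, 0, 0], [-0.042, 0, 0], [-0.042, 0, 0]], "angular": [[0, 0, 0], [0, 0, 0], [0, 0, 0], [0, 0, 0], [0, 0, 0], [0, 0, 0], [0, 0, 0], [0, 0, 0]], "jaw": [0.01, 0.01, 0.01, 0.01, 0.01, 0.01, 0.01, 0.01]}}

```text
t: 4.88
ee_pos: [0.5114, -0.3233, 0.0503]
orientation: [3.141, -0.001, 0.346]
ft_force: [0.1, 2.0, 8.0]
finger_gap: 0.0144
grip_force: 50.7
```

Emit:
{"api": "arm_command", "payload": {"linear": [[0, 0, -0.005], [0, 0, -0.015], [0, 0, -0.04], [0, 0, -0.08], [0, 0, -0.12], [0, 0, -0.155], [0, 0, -0.17], [0, 0, -0.17], [0, 0, -0.17]], "angular": [[0, 0, 0], [0, 0, 0], [0, 0, 0], [0, 0, 0], [0, 0, 0], [0, 0, 0], [0, 0, 0], [0, 0, 0], [0, 0, 0]], "jaw": [0.01, 0.01, 0.01, 0.01, 0.01, 0.01, 0.01, 0.01, 0.01]}}

```text
t: 6.0
ee_pos: [0.5111, -0.3224, 0.2181]
orientation: [-3.14, 0.002, 0.346]
ft_force: [-0.4, 0.3, -2.3]
finger_gap: 0.0143
grip_force: 49.4
```

```bash
python3 - <<'E'
from h import *
a=camera('side');cv2.imwrite('/tmp/s5.png',a[...,::-1]);cv2.imwrite('/tmp/t5.png',camera('top')[...,::-1])
k=mask(a,(50,100,30),(85,255,255),(200,100,380,230))
P=big(k); print(P.min(0),P.max(0))
go(.600,.2915,.22,133.6)
E
```

```text
[333 195] [361 215]
t 6.1 pos [ 0.5111 -0.3225  0.2182] yaw 19.84 j7 -0.54
lin [ 0.292  -0.5474 -0.0015] ang [-1.6000e-01 -2.0000e-02 -1.1376e+02]
```

Emit:
{"api": "arm_command", "payload": {"linear": [[0.009, -0.016, 0], [0.023, -0.044, 0], [0.041, -0.077, 0], [0.058, -0.109, 0], [0.079, -0.148, 0], [0.099, -0.186, 0], [0.12, -0.224, 0], [0.14, -0.263, 0], [0.161, -0.301, 0], [0.181, -0.339, 0], [0.202, -0.378, 0], [0.222, -0.416, 0]], "angular": [[0, 0, -3.4], [0, 0, -9.1], [0, 0, -16], [0, 0, -22.8], [0, 0, -30.7], [0, 0, -38.7], [0, 0, -46.6], [0, 0, -54.6], [0, 0, -62.6], [0, 0, -70.5], [0, 0, -78.5], [0, 0, -86.5]], "jaw": [0.01, 0.01, 0.01, 0.01, 0.01, 0.01, 0.01, 0.01, 0.01, 0.01, 0.01, 0.01]}}

```text
t: 7.6
ee_pos: [0.5785, 0.1466, 0.2194]
orientation: [-3.141, -0.0, 1.864]
ft_force: [0.6, -0.9, -2.2]
finger_gap: 0.0143
grip_force: 49.4
```

```bash
python3 - <<'E'
from h import *
go(.600,.2915,.22,133.6)
E
```

```text
t 7.6 pos [0.5785 0.1466 0.2194] yaw 106.82 j7 0.04
lin [ 0.1325  0.0625 -0.0006] ang [-1.000e-02 -2.000e-02 -2.678e+01]
```

Emit:
{"api": "arm_command", "payload": {"linear": [[0.033, 0.016, 0], [0.066, 0.031, 0], [0.095, 0.045, 0], [0.12, 0.057, 0], [0.132, 0.0625, 0], [0.132, 0.0625, 0], [0.132, 0.0625, 0], [0.132, 0.0625, 0]], "angular": [[0, 0, -7], [0, 0, -13], [0, 0, -19], [0, 0, -24], [0, 0, -26.8], [0, 0, -26.8], [0, 0, -26.8], [0, 0, -26.8]], "jaw": [0.01, 0.01, 0.01, 0.01, 0.01, 0.01, 0.01, 0.01]}}

```text
t: 8.6
ee_pos: [0.6024, 0.2867, 0.22]
orientation: [3.141, 0.0, 2.322]
ft_force: [0.4, -0.3, -2.0]
finger_gap: 0.0145
grip_force: 49.4
```

```bash
python3 - <<'E'
from h import *
a=camera('side');b=camera('top')
t=mask(b,(105,120,60),(125,255,255),(100,130,200,230))
cv2.imwrite('/tmp/s6.png',a[...,::-1]);cv2.imwrite('/tmp/t6.png',b[...,::-1])
# jig seen free now
A=cv2.resize(a[110:210,150:270,::-1],(400,333),interpolation=cv2.INTER_CUBIC);B=cv2.resize(b[145:235,310:418,::-1],(400,333),interpolation=cv2.INTER_CUBIC)
cv2.imwrite('pics/c6.png',np.hstack([A,B]))
go(.600,.2915,.033,133.6)
E
```

```text
t 8.7 pos [0.6023 0.2872 0.22  ] yaw 133.06 j7 0.3
lin [0.0048 0.0012 0.187 ] ang [ 0.01  0.01 -0.54]
```

View pics/c6.png

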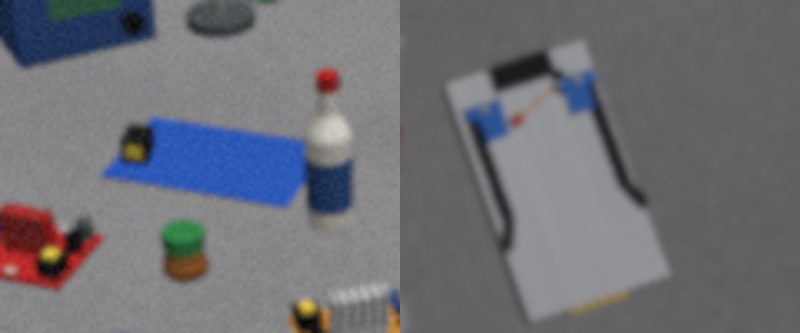

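The side crop shows the mat free, with corners at (103,178), (155,118) and (290,207) and the ferrite at (137,145). The bottle stands clear of the board's path. The right crop shows the empty jig in full, with the lever out and the roller at (516,120).

```bash
python3 - <<'E'
from h import *
o=lambda n,p,z:(onplane(n,p,z)[:,:2]*1000).round(1)
S=lambda p:np.array(p)/3.3333+[150,110]
print('mat side',o('side',S([(103,178),(155,118),(290,207)]),.003),'ferr base',o('side',S([(140,163)]),.003))
b=cv2.imread('/tmp/t6.png')[...,::-1].copy();h=hsv(b)
m=((h[...,2]>128)&(h[...,1]<60)).astype(np.uint8)*255;z=np.zeros_like(m);z[150:235,315:385]=m[150:235,315:385]
c=big(cv2.morphologyEx(z,cv2.MORPH_CLOSE,np.ones((5,5))));print('jigrect',cv2.minAreaRect((onplane('top',c,.022)[:,:2]*1000).astype(np.float32)))
T=lambda p:(np.array(p)-[400,0])/3.704+[310,145]
j=o('top',T([(446,85),(583,40),(671,275),(530,320)]),.022);print(j,j.mean(0),[np.degrees(np.arctan2(*((a-b)[::-1]))) for a,b in((j[0],j[3]),(j[1],j[2]),(j[0],j[1]),(j[3],j[2]))])
g=o('top',T([(480,128),(510,213),(597,95),(625,185)]),.030);print('guides',g,np.degrees(np.arctan2(*((g[0]-g[1])[::-1]))),np.degrees(np.arctan2(*((g[2]-g[3])[::-1]))),'mid',(g[0]+g[2])/2,(g[1]+g[3])/2)
bl=mask(b,(100,120,60),(125,255,255),(315,150,385,200)); n,_,st,ce=cv2.connectedComponentsWithStats(bl);print(st[1:,4]);L=o('top',ce[1:],.036);print('lips',L,L.mean(0))
r=mask(b,(0,150,80),(6,255,255),(320,160,360,190));print('roller',o('top',[big(r).mean(0)],.034))
E
```

```text
mat side [[469.7 330. ]
 [557.  415.3]
 [602.  197.9]] ferr base [[510.7 338.9]]
jigrect ((557.5146484375, -302.99505615234375), (208.88873291015625, 121.09545135498047), 19.377681732177734)
[[ 633.7 -212.2]
 [ 674.8 -327.2]
 [ 478.8 -396.7]
 [ 439.6 -280.4]] [ 556.725 -304.125] [np.float64(19.359704310165544), np.float64(19.52409099281853), np.float64(109.66644774928676), np.float64(108.62686903625)]
guides [[ 596.3 -238.9]
 [ 526.1 -263.1]
 [ 626.3 -336.1]
 [ 551.4 -358. ]] 19.02057523772976 16.298384267665295 mid [ 611.3 -287.5] [ 538.75 -310.55]
[58 56]
lips [[ 627.8 -319.3]
 [ 600.9 -243. ]] [ 614.35 -281.15]Traceback (most recent call last):
  File "<stdin>", line 12, in <module>
  File "h.py", line 18, in big
    c,_=cv2.findContours(k,cv2.RETR_EXTERNAL,cv2.CHAIN_APPROX_NONE); return max(c,key=cv2.contourArea)[:,0]
                                                                            ~~~^^^^^^^^^^^^^^^^^^^^^^^
ValueError: max() iterable argument is empty
```

```bash
python3 - <<'E'
from h import *
o=lambda n,p,z:(onplane(n,p,z)[:,:2]*1000).round(1)
a=cv2.imread('/tmp/side0.png')[...,::-1].copy()
k=mask(a,(105,120,60),(125,255,255),(175,135,248,180));print(rect('side',k,.003),cv2.boxPoints(rect('side',k,.003)))
b=cv2.imread('/tmp/top0.png')[...,::-1].copy()
f=lambda im,bx:((hsv(im)[...,1]<120)|(hsv(im)[...,2]<60)).astype(np.uint8)*255
c=big(mask(b,(105,120,60),(125,255,255),(110,140,195,225)));print(cv2.boxPoints(cv2.minAreaRect((onplane('top',c,.003)[:,:2]*1000).astype(np.float32))))
E
```

```text
((589.4072875976562, 299.068603515625), (118.62330627441406, 221.83612060546875), 43.58743667602539) [[469.97287 338.51605]
 [622.9201  177.83502]
 [708.8417  259.62115]
 [555.8945  420.3022 ]]
[[471.25266 341.25967]
 [600.6938  205.27461]
 [686.05054 286.52383]
 [556.60944 422.5089 ]]
```

Emit:
{"api": "arm_command", "payload": {"linear": [[0.004, 0.001, 0.04], [0.004, 0.001, 0.09], [0.004, 0.001, 0.13], [0.004, 0.001, 0.16], [0.004, 0.001, 0.175], [0.004, 0.001, 0.18], [0.004, 0.001, 0.18]], "angular": [[0, 0, -0.5], [0, 0, -0.5], [0, 0, -0.5], [0, 0, -0.5], [0, 0, -0.5], [0, 0, -0.5], [0, 0, -0.5]], "jaw": [0.01, 0.01, 0.01, 0.01, 0.01, 0.01, 0.01]}}

```text
t: 9.57
ee_pos: [0.6007, 0.2918, 0.0406]
orientation: [3.14, 0.0, 2.332]
ft_force: [0.1, 0.3, -2.0]
finger_gap: 0.0141
grip_force: 49.4
```

```bash
python3 - <<'E'
from h import *
o=lambda n,p,z:(onplane(n,p,z)[:,:2]*1000).round(1)
go(.5995,.2905,.0313,133.6)
a=camera('side');cv2.imwrite('pics/c7.png',cv2.resize(a[100:190,160:280,::-1],(600,450),interpolation=cv2.INTER_CUBIC))
E
```

```text
t 9.575 pos [0.6007 0.2918 0.0406] yaw 133.63 j7 0.32
lin [-0.0001 -0.0018  0.0093] ang [0.07 0.01 0.03]
```

View pics/c7.png

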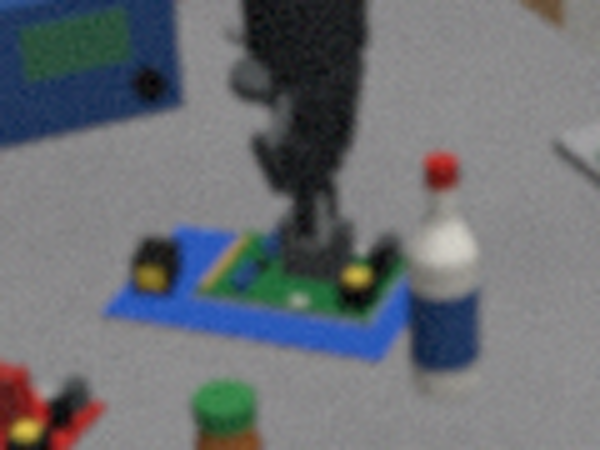

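The board hovers level over the mat, with blue visible all along its near side and a gap to the ferrite. I lower it the last 9 mm.

Emit:
{"api": "arm_command", "payload": {"linear": [[0, -0.002, 0.004], [0, -0.002, 0.007], [0, -0.002, 0.009], [0, -0.002, 0.0095], [0, -0.002, 0.0095], [0, -0.002, 0.0095]], "angular": [[0, 0, 0], [0, 0, 0], [0, 0, 0], [0, 0, 0], [0, 0, 0], [0, 0, 0]], "jaw": [0.01, 0.01, 0.01, 0.01, 0.01, 0.01], "squeeze": 30}}

```text
t: 10.38
ee_pos: [0.5987, 0.2902, 0.0314]
orientation: [3.141, -0.0, 2.332]
ft_force: [-4.6, -2.6, 8.4]
finger_gap: 0.0148
grip_force: 50.7
```

Emit:
{"api": "arm_command", "payload": {"linear": [[0, 0, 0], [0, 0, 0], [0, 0, 0], [0, 0, 0], [0, 0, -0.02], [0, 0, -0.06], [0, 0, -0.11], [0, 0, -0.16], [0, 0, -0.19]], "angular": [[0, 0, 0], [0, 0, 0], [0, 0, 0], [0, 0, 0], [0, 0, 0], [0, 0, 0], [0, 0, 0], [0, 0, 0], [0, 0, 0]], "jaw": [0.025, 0.04, 0.05, 0.06, 0.06, 0.06, 0.06, 0.06, 0.06], "squeeze": 50}}

```text
t: 11.5
ee_pos: [0.5995, 0.2904, 0.2251]
orientation: [3.137, 0.001, 2.332]
ft_force: [-0.2, -0.2, 0.6]
finger_gap: 0.06
grip_force: 0.0
```

```bash
python3 - <<'E'
from h import *
a=camera('side');cv2.imwrite('/tmp/s8.png',a[...,::-1])
k=mask(a,(50,100,30),(85,255,255),(195,130,245,170));r=rect('side',k,.008);print(r)
go(.5655,.000,.12,-10.3)
E
```

```text
((591.3124389648438, 291.92645263671875), (72.480712890625, 107.81183624267578), 42.19689178466797)
t 11.55 pos [0.6005 0.2909 0.2287] yaw 133.63 j7 0.3
lin [-0.1862 -0.227   0.1071] ang [  0.35  -0.59 143.93]
```

Emit:
{"api": "arm_command", "payload": {"linear": [[-0.02, -0.025, 0], [-0.04, -0.05, 0], [-0.06, -0.07, 0], [-0.08, -0.095, 0], [-0.1, -0.12, 0], [-0.12, -0.145, 0], [-0.14, -0.17, 0.0], [-0.16, -0.195, 0.02], [-0.18, -0.22, 0.04], [-0.186, -0.227, 0.06], [-0.186, -0.227, 0.08], [-0.186, -0.227, 0.08]], "angular": [[0, 0, 10], [0, 0, 20], [0, 0, 30], [0, 0, 40], [0, 0, 50], [0, 0, 60], [0, 0, 70], [0, 0, 80], [0, 0, 90], [0, 0, 100], [0, 0, 110], [0, 0, 120]], "jaw": [0.06, 0.06, 0.06, 0.06, 0.06, 0.06, 0.06, 0.06, 0.06, 0.06, 0.06, 0.06]}}

```text
t: 13.05
ee_pos: [0.562, -0.0011, 0.1398]
orientation: [-3.141, 0.001, 0.232]
ft_force: [0.4, -0.4, 0.2]
finger_gap: 0.0601
grip_force: 0.0
```

```bash
python3 - <<'E'
from h import *
go(.5655,.000,.12,-10.3)
E
```

```text
t 13.05 pos [ 0.562  -0.0011  0.1398] yaw 13.29 j7 -1.27
lin [ 0.0037 -0.0003  0.0198] ang [-0.03  0.08 23.59]
```

Emit:
{"api": "arm_command", "payload": {"linear": [[0.003, 0, 0], [0.003, 0, 0], [0.003, 0, 0], [0.003, 0, 0.03], [0.003, 0, 0.06], [0.003, 0, 0.09], [0.003, 0, 0.105], [0.003, 0, 0.111], [0.003, 0, 0.111], [0.003, 0, 0.111]], "angular": [[0, 0, 10], [0, 0, 20], [0, 0, 23.6], [0, 0, 23.6], [0, 0, 23.6], [0, 0, 23.6], [0, 0, 23.6], [0, 0, 23.6], [0, 0, 23.6], [0, 0, 23.6]], "jaw": [0.06, 0.06, 0.06, 0.06, 0.06, 0.06, 0.06, 0.06, 0.06, 0.06]}}

```text
t: 14.3
ee_pos: [0.5664, -0.0003, 0.0302]
orientation: [-3.141, -0.001, -0.174]
ft_force: [-0.3, -0.4, 1.7]
finger_gap: 0.0599
grip_force: 0.0
```

```bash
python3 - <<'E'
from h import *
go(.565,.000,.0285,-10.3)
a=camera('side');A=cv2.resize(a[150:240,220:310,::-1],(400,400),interpolation=cv2.INTER_CUBIC)
p=monitor.observe()['ee_pos'][:2];y=monitor.observe()['orientation'][2];c,s=np.cos(y),np.sin(y)
q=(proj('side',[[*(p+[c*i-s*j,s*i+c*j]),.045] for i in(-.023,.023) for j in(.008,-.008)])-[220,150])*400/90;print(q.round())
B=cv2.resize(a[110:180,170:263,::-1],(400,301),interpolation=cv2.INTER_CUBIC);B=cv2.copyMakeBorder(B,0,99,0,0,0)
cv2.imwrite('pics/c9.png',np.hstack([A,B]))
E
```

```text
t 14.3 pos [ 5.664e-01 -3.000e-04  3.020e-02] yaw -9.96 j7 -1.57
lin [-0.0014 -0.      0.0017] ang [-0.04 -0.08  0.34]
[[127. 212.]
 [136. 227.]
 [201. 197.]
 [210. 212.]]
```

View pics/c9.png

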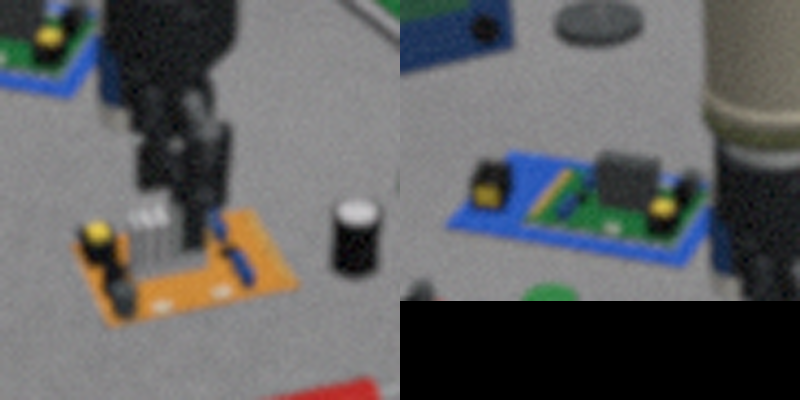

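The amber board's sink, with its near top corner at about (130,215), matches the projection, and the fingers straddle it. The green board lies flat within the mat, clear of the ferrite. I close and lift.

Emit:
{"api": "arm_command", "payload": {"linear": [[-0.001, 0, 0.0018], [-0.001, 0, 0.0018], [-0.001, 0, 0.0018], [-0.001, 0, 0.0018], [-0.001, 0, 0.0018], [-0.001, 0, 0.0018]], "angular": [[0, 0, 0.3], [0, 0, 0.3], [0, 0, 0.3], [0, 0, 0.3], [0, 0, 0.3], [0, 0, 0.3]], "jaw": [0.04, 0.025, 0.01, 0.01, 0.01, 0.01], "squeeze": 50}}

```text
t: 15.1
ee_pos: [0.5648, -0.0, 0.0277]
orientation: [-3.141, -0.0, -0.179]
ft_force: [-0.9, 1.5, 4.9]
finger_gap: 0.0141
grip_force: 49.9
```

Emit:
{"api": "arm_command", "payload": {"linear": [[0, 0, -0.005], [0, 0, -0.015], [0, 0, -0.04], [0, 0, -0.08], [0, 0, -0.11], [0, 0, -0.13], [0, 0, -0.13], [0, 0, -0.13]], "angular": [[0, 0, 0], [0, 0, 0], [0, 0, 0], [0, 0, 0], [0, 0, 0], [0, 0, 0], [0, 0, 0], [0, 0, 0]], "jaw": [0.01, 0.01, 0.01, 0.01, 0.01, 0.01, 0.01, 0.01]}}

```text
t: 16.1
ee_pos: [0.5641, -0.0001, 0.1565]
orientation: [3.141, 0.001, -0.179]
ft_force: [0.2, -0.7, -4.3]
finger_gap: 0.0144
grip_force: 49.2
```

```bash
python3 - <<'E'
from h import *
s=monitor.observe();a=camera('side');b=camera('top');cv2.imwrite('/tmp/t10.png',b[...,::-1])
y=s['orientation'][2];c,q=np.cos(y),np.sin(y);g=s['ee_pos'];zt=g[2]-.0283+.005
k=mask(a,(8,120,100),(30,255,255),(200,90,330,230));c_=big(k)
P=onplane('side',c_,zt)[:,:2]-g[:2];r=cv2.minAreaRect((P@np.array([[c,-q],[q,c]])*1000).astype(np.float32));print('board in tool frame (mm), expect centre 10,0',r)
# target: board origin 45 mm back of home
Y=np.radians(19.45);o=np.array([.5473,-.3081]);u=np.array([np.cos(Y),np.sin(Y)])
t=o+u*(.015-.050-.010);print(t);go(*t,.158,19.45)
E
```

```text
board in tool frame (mm), expect centre 10,0 ((17.005802154541016, -1.6448745727539062), (99.94561004638672, 79.967529296875), 1.001889944076538)
[ 0.50486804 -0.32308429]
t 16.2 pos [ 5.640e-01 -2.000e-04  1.563e-01] yaw -10.27 j7 -1.67
lin [-0.0006  0.3283 -0.0015] ang [ 1.000e-02  1.100e-01 -2.972e+01]
```

```bash
python3 - <<'E'
from h import *
go(.4627,-.3389,.158,19.5)
E
```

```text
t 16.2 pos [ 5.640e-01 -2.000e-04  1.563e-01] yaw -10.27 j7 -1.67
lin [-0.0393  0.3513 -0.0014] ang [ 1.000e-02  1.100e-01 -2.977e+01]
```

Emit:
{"api": "arm_command", "payload": {"linear": [[-0.001, 0.01, 0], [-0.003, 0.03, 0], [-0.007, 0.065, 0], [-0.012, 0.105, 0], [-0.016, 0.145, 0], [-0.021, 0.185, 0], [-0.025, 0.225, 0], [-0.03, 0.265, 0], [-0.034, 0.3, 0], [-0.037, 0.33, 0], [-0.039, 0.351, 0], [-0.039, 0.351, 0]], "angular": [[0, 0, -1], [0, 0, -3], [0, 0, -5.5], [0, 0, -9], [0, 0, -12], [0, 0, -15], [0, 0, -18], [0, 0, -22], [0, 0, -25], [0, 0, -28], [0, 0, -29.8], [0, 0, -29.8]], "jaw": [0.01, 0.01, 0.01, 0.01, 0.01, 0.01, 0.01, 0.01, 0.01, 0.01, 0.01, 0.01]}}

```text
t: 17.7
ee_pos: [0.4619, -0.341, 0.1571]
orientation: [3.141, 0.001, 0.338]
ft_force: [0.2, 0.9, -4.7]
finger_gap: 0.0144
grip_force: 49.3
```

```bash
python3 - <<'E'
from h import *
go(.4627,-.3389,.065,19.5)
E
```

```text
t 17.7 pos [ 0.4619 -0.341   0.1571] yaw 19.35 j7 -0.47
lin [ 0.0016 -0.0017  0.0921] ang [ 0.02  0.07 -0.15]
```

Emit:
{"api": "arm_command", "payload": {"linear": [[0.001, -0.001, 0.02], [0.001, -0.001, 0.045], [0.001, -0.001, 0.07], [0.001, -0.001, 0.088], [0.001, -0.001, 0.093], [0.001, -0.001, 0.093], [0.001, -0.001, 0.093]], "angular": [[0, 0, -0.1], [0, 0, -0.1], [0, 0, -0.1], [0, 0, -0.1], [0, 0, -0.1], [0, 0, -0.1], [0, 0, -0.1]], "jaw": [0.01, 0.01, 0.01, 0.01, 0.01, 0.01, 0.01]}}

```text
t: 18.58
ee_pos: [0.4649, -0.3377, 0.0652]
orientation: [3.141, -0.001, 0.343]
ft_force: [-0.5, 0.8, -3.9]
finger_gap: 0.0145
grip_force: 49.3
```

```bash
python3 - <<'E'
from h import *
go(.4627,-.3389,.065,19.5)
a=camera('side');cv2.imwrite('/tmp/s11.png',a[...,::-1]);b=camera('top')
A=cv2.resize(a[235:345,255:375,::-1],(654,600),interpolation=cv2.INTER_CUBIC)
cv2.imwrite('pics/c11.png',A);cv2.imwrite('/tmp/t11.png',b[...,::-1])
E
```

```text
t 18.575 pos [ 0.4649 -0.3377  0.0652] yaw 19.63 j7 -0.41
lin [-0.0025  0.0004  0.0002] ang [ 0.05 -0.06  0.13]
```

View pics/c11.png

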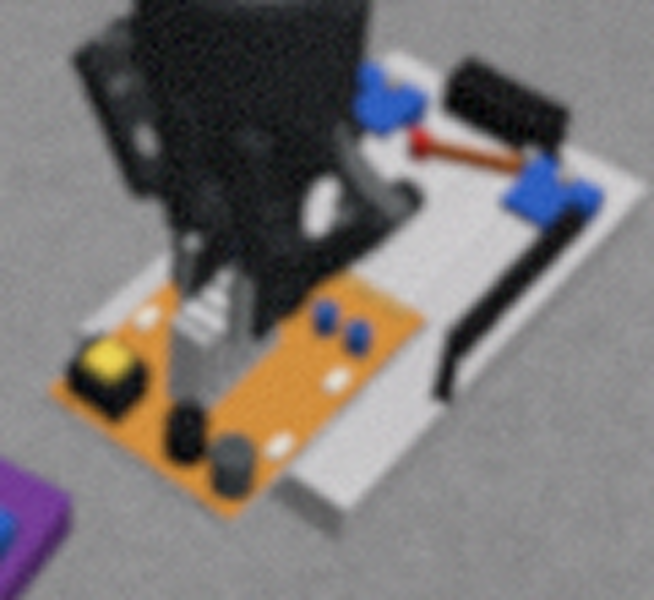

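The amber board is level above the bed, with its front-right corner at (425,320) and rear-right at (232,520). The right guide's straight part runs from (450,345) to (585,225), and the lever is out.

```bash
python3 - <<'E'
from h import *
S=lambda p:np.array(p)/5.4525+[255,235]
Y=np.radians(19.5);c,s=np.cos(Y),np.sin(Y);o0=np.array([547.6,-308.9])
J=lambda p,z:((onplane('side',S(p),z)[:,:2]*1000-o0)@np.array([[c,-s],[s,c]])).round(1)
print('board top corners FR RR RL',J([(425,320),(232,518),(53,388)],.042))
print('jig corners -x-y, +x-y',J([(340,512),(648,185)],.022),'left -x edge pt',J([(80,328)],.022))
print('guide tops outer/inner: bend,front end',J([(452,340),(575,215)],.030))
print('lip front corners',J([(507,197),(548,225)],.036))
E
```

```text
board top corners FR RR RL [[ -20.5  -41.7]
 [-136.3  -41.7]
 [-134.9   39.3]]
jig corners -x-y, +x-y [[-96.9 -60. ]
 [114.4 -61.3]] left -x edge pt [[-94.   61.1]]
guide tops outer/inner: bend,front end [[-12.3 -49.6]
 [ 73.1 -50.9]]
lip front corners [[ 58.2 -28.3]
 [ 56.  -48.2]]
```

Emit:
{"api": "arm_command", "payload": {"linear": [[0, -0.001, 0.006], [0, -0.001, 0.011], [0, -0.001, 0.0145], [0, -0.001, 0.0145], [0.015, -0.001, 0.0145], [0.03, -0.001, 0.0145], [0.045, -0.001, 0.0145], [0.055, -0.001, 0.0145], [0.06, -0.001, 0.0145], [0.06, -0.001, 0.0145]], "angular": [[0, 0, 0], [0, 0, 0], [0, 0, 0], [0, 0, 0], [0, 0, 0], [0, 0, 0], [0, 0, 0], [0, 0, 0], [0, 0, 0], [0, 0, 0]], "jaw": [0.01, 0.01, 0.01, 0.01, 0.01, 0.01, 0.01, 0.01, 0.01, 0.01]}}

```text
t: 19.92
ee_pos: [0.5207, -0.3161, 0.0497]
orientation: [-3.142, 0.0, 0.343]
ft_force: [0.6, -0.5, -4.0]
finger_gap: 0.0145
grip_force: 49.4
```

```bash
python3 - <<'E'
from h import *
go(.5523,-.3072,.05,19.5)
a=camera('side');cv2.imwrite('/tmp/s12.png',a[...,::-1])
k=mask(a,(8,120,100),(30,255,255),(255,235,375,345));cv2.imwrite('/tmp/k.png',k)
Y=np.radians(19.5);c,s=np.cos(Y),np.sin(Y);o0=np.array([547.6,-308.9])
Q=(onplane('side',big(k),.027)[:,:2]*1000-o0)@np.array([[c,-s],[s,c]]);print(Q.min(0),Q.max(0),cv2.minAreaRect(Q.astype(np.float32)))
E
```

```text
t 19.925 pos [ 0.5207 -0.3161  0.0497] yaw 19.65 j7 -0.47
lin [ 0.0327  0.0023 -0.0003] ang [-0.01  0.    0.15]
[-77.34656097 -38.2580722 ] [37.85177694 42.98042745] ((-19.75959014892578, 2.382495880126953), (115.21472930908203, 81.22511291503906), 0.031024638563394547)
```

Emit:
{"api": "arm_command", "payload": {"linear": [[0, 0.002, 0], [0.008, 0.002, 0], [0.016, 0.002, 0], [0.022, 0.002, 0], [0.026, 0.002, 0], [0.028, 0.002, 0], [0.028, 0.002, 0]], "angular": [[0, 0, 0], [0, 0, 0], [0, 0, 0], [0, 0, 0], [0, 0, 0], [0, 0, 0], [0, 0, 0]], "jaw": [0.01, 0.01, 0.01, 0.01, 0.01, 0.01, 0.01]}}

```text
t: 20.85
ee_pos: [0.5476, -0.3087, 0.0498]
orientation: [-3.142, 0.0, 0.343]
ft_force: [-0.1, -0.8, -5.2]
finger_gap: 0.0146
grip_force: 49.4
```

```bash
python3 - <<'E'
from h import *
go(.5523,-.3072,.05,19.5)
print(monitor.observe()['ft_force'])
E
```

```text
t 20.85 pos [ 0.5476 -0.3087  0.0498] yaw 19.64 j7 -0.5
lin [ 0.0049  0.0002 -0.0002] ang [-0.    0.    0.14]
[-0.12215031 -0.80235539 -5.24510358]
```

Emit:
{"api": "arm_command", "payload": {"linear": [[0.0015, 0, 0], [0.003, 0, 0], [0.0045, 0, 0], [0.0045, 0, 0], [0.0045, 0, 0]], "angular": [[0, 0, 0], [0, 0, 0], [0, 0, 0], [0, 0, 0], [0, 0, 0]], "jaw": [0.01, 0.01, 0.01, 0.01, 0.01]}}

```text
t: 21.48
ee_pos: [0.5518, -0.3072, 0.0498]
orientation: [-3.141, 0.0, 0.343]
ft_force: [0.2, 0.1, -4.1]
finger_gap: 0.0146
grip_force: 49.3
```

Emit:
{"api": "arm_command", "payload": {"linear": [[0.001, 0, 0], [0.002, 0, 0], [0.002, 0, 0], [0.002, 0, 0]], "angular": [[0, 0, 0], [0, 0, 0], [0, 0, 0], [0, 0, 0]], "jaw": [0.01, 0.01, 0.01, 0.01]}}

```text
t: 21.98
ee_pos: [0.5535, -0.3065, 0.0498]
orientation: [-3.141, 0.0, 0.343]
ft_force: [-3.7, 0.4, -2.1]
finger_gap: 0.0147
grip_force: 49.5
```

Emit:
{"api": "arm_command", "payload": {"linear": [[0.001, 0, 0], [0.001, 0, 0], [0.001, 0, 0.0005], [0.001, 0, 0.0005]], "angular": [[0, 0, 0], [0, 0, 0], [0, 0, 0], [0, 0, 0]], "jaw": [0.01, 0.01, 0.01, 0.01]}}

```text
t: 22.48
ee_pos: [0.5535, -0.3065, 0.0497]
orientation: [-3.14, 0.001, 0.342]
ft_force: [-9.2, 1.5, 4.3]
finger_gap: 0.0146
grip_force: 50.4
```

Emit:
{"api": "arm_command", "payload": {"linear": [[0.0008, 0, 0.0003], [0.0008, 0, 0.0003], [0.0008, 0, 0.0003]], "angular": [[0, 0, 0], [0, 0, 0], [0, 0, 0]], "jaw": [0.01, 0.01, 0.01]}}

```text
t: 22.85
ee_pos: [0.5535, -0.3065, 0.0497]
orientation: [-3.14, 0.002, 0.341]
ft_force: [-13.4, 3.2, 9.9]
finger_gap: 0.0148
grip_force: 51.0
```

Emit:
{"api": "arm_command", "payload": {"linear": [[0, 0, 0], [0, 0, 0], [0, 0, 0], [0, 0, 0], [0, 0, -0.02], [0, 0, -0.06], [0, 0, -0.11], [0, 0, -0.16], [0, 0, -0.2], [0, 0, -0.2]], "angular": [[0, 0, 0], [0, 0, 0], [0, 0, 0], [0, 0, 0], [0, 0, 0], [0, 0, 0], [0, 0, 0], [0, 0, 0], [0, 0, 0], [0, 0, 0]], "jaw": [0.025, 0.04, 0.05, 0.06, 0.06, 0.06, 0.06, 0.06, 0.06, 0.06]}}

```text
t: 24.1
ee_pos: [0.5564, -0.3072, 0.254]
orientation: [3.137, -0.005, 0.342]
ft_force: [-0.8, 0.2, -1.2]
finger_gap: 0.0602
grip_force: 0.0
```

```bash
python3 - <<'E'
from h import *
a=camera('side');cv2.imwrite('/tmp/s13.png',a[...,::-1])
Y=np.radians(19.5);c,s=np.cos(Y),np.sin(Y);o0=np.array([547.6,-308.9]);W=np.array([[c,-s],[s,c]])
J=lambda p,z:((onplane('side',p,z)[:,:2]*1000-o0)@W)
def rep(f,lo,hi):
    im=cv2.imread(f)[...,::-1].copy();k=mask(im,lo,hi,(270,235,375,335));Q=J(big(k),.027);print(f,Q.min(0).round(1),Q.max(0).round(1),cv2.minAreaRect(Q.astype(np.float32)))
    r=mask(im,(0,130,60),(6,255,255),(300,235,375,300))|mask(im,(174,130,60),(180,255,255),(300,235,375,300))
    if r.any(): print('  roller',J([big(r).mean(0)],.030).round(1),int((r>0).sum()))
rep('/tmp/side0.png',(50,100,30),(85,255,255)); rep('/tmp/s13.png',(8,120,100),(30,255,255))
im=cv2.imread('/tmp/s11.png')[...,::-1].copy();r=mask(im,(0,130,60),(6,255,255),(300,235,375,300))|mask(im,(174,130,60),(180,255,255),(300,235,375,300));print('out roller',J([big(r).mean(0)],.030))
E
```

```text
/tmp/side0.png [-44.3 -38.5] [63. 40.] ((9.396377563476562, 0.8588905334472656), (77.500244140625, 107.42302703857422), 89.2086181640625)
  roller [[ 79.8 110.1]] 56
/tmp/s13.png [-43.4 -41.4] [91.9 41.2] ((24.04100799560547, -0.2413787841796875), (81.83074188232422, 135.09547424316406), 89.09693908691406)
  roller [[ 79.7 110.2]] 53
out roller [[67.35663156 17.61100746]]
```

```bash
python3 - <<'E'
from h import *
for f in('/tmp/side0.png','/tmp/s13.png','/tmp/s11.png'):
    im=cv2.imread(f)[...,::-1].copy();b=(325,245,345,268)
    r=mask(im,(0,120,60),(6,255,255),b)|mask(im,(174,120,60),(180,255,255),b);print(f,big(r).mean(0),cv2.contourArea(big(r)))
for f,z,lo,hi in(('/tmp/side0.png',.027,(50,80,30),(85,255,255)),('/tmp/s13.png',.027,(8,80,60),(30,255,255))):
    k=mask(cv2.imread(f)[...,::-1].copy(),lo,hi,(270,235,375,335));print(f,[big(k)[i] for i in(big(k)[:,1].argmax(),big(k)[:,0].argmin())])
a=cv2.imread('/tmp/s13.png');d=cv2.absdiff(a,cv2.imread('/tmp/side0.png')).max(2);print('changed areas',[tuple(x) for x in cv2.connectedComponentsWithStats((cv2.medianBlur(d,5)>45).astype(np.uint8))[2][1:] if x[4]>15])
E
```

```text
/tmp/side0.png [333.83333333 256.91666667] 11.0
/tmp/s13.png [334.27272727 256.36363636] 7.5
/tmp/s11.png [332.         260.77777778] 7.5
/tmp/side0.png [array([323, 304], dtype=int32), array([294, 284], dtype=int32)]
/tmp/s13.png [array([325, 305], dtype=int32), array([294, 284], dtype=int32)]
changed areas [(np.int32(0), np.int32(0), np.int32(37), np.int32(82), np.int32(1838)), (np.int32(63), np.int32(0), np.int32(25), np.int32(17), np.int32(247)), (np.int32(265), np.int32(0), np.int32(134), np.int32(51), np.int32(2939)), (np.int32(65), np.int32(21), np.int32(32), np.int32(62), np.int32(1189)), (np.int32(324), np.int32(34), np.int32(11), np.int32(41), np.int32(180)), (np.int32(305), np.int32(83), np.int32(78), np.int32(111), np.int32(4353)), (np.int32(19), np.int32(90), np.int32(19), np.int32(43), np.int32(427)), (np.int32(24), np.int32(135), np.int32(14), np.int32(22), np.int32(206)), (np.int32(200), np.int32(146), np.int32(41), np.int32(22), np.int32(612)), (np.int32(0), np.int32(152), np.int32(15), np.int32(18), np.int32(116)), (np.int32(12), np.int32(168), np.int32(38), np.int32(56), np.int32(1005)), (np.int32(0), np.int32(182), np.int32(12), np.int32(33), np.int32(265)), (np.int32(237), np.int32(198), np.int32(49), np.int32(25), np.int32(645)), (np.int32(0), np.int32(227), np.int32(4), np.int32(11), np.int32(39)), (np.int32(8), np.int32(234), np.int32(11), np.int32(11), np.int32(91)), (np.int32(293), np.int32(259), np.int32(60), np.int32(47), np.int32(1359))]
```

The roller and the board's rear corners match the first home state, and apart from the arm and the boards nothing in the side view has changed.

```bash
python3 - <<'E'
from cell import job
print(job.finish_job())
E
```

```text
the job is handed in; nothing more can be done
None
```

The job is handed in at about 24 s: the green board lies flat on the mat and the amber board is released in the jig, fully home as far as the contact force (about 13 N) and the camera show, with the lever pressed.

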